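Make the bag sealer ready to carry

ROBOT

A 6-joint arm with a two-finger parallel gripper is mounted at the origin on a cart in front of the work surface, level with it; the furniture and walls round the work are solid. World frame = base frame: x ahead of the robot, y to its left, z up, the work surface at z = 0. Lengths are in m, angles in rad, forces in N, time in s.
With the tool pointing down it reaches from about 0.35 to 0.975 m from the base axis. Payload 4.9 kg.
Tool frame: the origin (TCP) lies at the very end of the fingers, on their centre line; the grasp point (between the pads) lies 19 mm behind it; z points along the fingers, y is the line along which they close (so a half turn about z gives the same grasp; the last joint's range is limited). The gripper opens to 85 mm and grips with 20 to 120 N. Pads are 22 mm wide; open, the fingers measure 114 mm over their backs; the gripper's body (76 mm by 85 mm) begins 54 mm behind the grasp point. The pads swing forward as they close: fully open they stand 13 mm farther back than shut.
Start: joints at [1.007, 0.053, 1.613, -0, 1.476, -0.119], TCP at [0.269, 0.564, 0.231] pointing down, gripper open.
Joint ranges: [-3.01, 3.01], [-1.01, 2.22], [0.06, 2.58], [-1.02, 4.17], [0.09, 2.62], [-3.14, 3.14]. Speed limits (rad/s): [2.57, 2.57, 3.14, 3.14, 3.14, 3.14].

INTERFACE

Orientations are given as a unit quaternion [w, x, y, z].
In Python, from plant import manip gives the robot as it stands.
- The arm moves only by the tool send_rows, never from a script. Its argument "increments" is a list of rows, each an object of numbers: "claw": the closure, from -1 (fully open) to 1 (shut); "dx", "dy", "dz": the shift along the tool's x, y, z in units of 0.5 m (1.0 is 0.5 m); "yaw": the turn about the tool's z in units of 1.5 rad (1.0 is 1.5 rad). A call has 1 to 20 rows; each row is the pose to reach, as a shift and turn from the pose commanded when the call began, along the tool's axes at that moment; what a row does not reach only later rows make up. A row lasts 1/8 s, in which the tool goes at most 62.5 mm and 10.7 degrees, less where a joint would pass 70% of its speed; a pose out of reach is approached as far as the arm can. A call with a number of a shift or a turn outside -1 to 1 is refused whole. A call with a gripper value outside its range is refused whole. The fingers move at their own pace and stop on an object; the grip force is fixed at half the most. Time passes only in rows, so rows that repeat a pose let the fingers close. It gives the time, the measured TCP pose, the force, the opening and the grip force at its end, in the units of the state.
- manip.state(): the state, without advancing time (a new reading comes with each control period).
- manip.grab_frame(name): name is "side" or "top" or "wrist"; returns the picture (420x560x3 uint8, red, green, blue); there is no depth.
- manip.camera_params(name): a dict with "camera_matrix" (3x3 intrinsics, pixels), "extrinsics" (4x4, takes a point from world to camera coordinates); the wrist camera has in their place "tool_from_camera" (4x4, takes a point from camera to tool coordinates, whose origin is the TCP and whose axes are the flange's). Camera axes: x right, y down, z forward; pixel columns grow to the right and rows downward; lengths in m; the calibration is good to about 2 mm. A picture is of the moment at which its call begins: read the wrist's pose just before it. camera_params takes no time and is no camera call.
- manip.job_done(): hands the job in; it is judged then, once.
The state is a dict: "time": time; "joint_pos": joint angles; "joint_vel": joint speeds; "joint_efforts": joint torques, N m; "tool_pos": TCP position; "tool_rot": TCP orientation; "contact_force": force on the tool from outside, world axes, zero at the start; "ft_torque": the same for the moment, N m; "gripper_width": opening from 0.0 (shut) to 1.0 (fully open); "grasp_force": force on a finger pad.
Only numpy, scipy, OpenCV 4.12 (cv2) and the standard library are available. Lean on these libraries where they do the work, as an engineer would, in place of code of your own. Each camera call takes 0.05 s, during which the arm holds its last target. There are 200 camera calls.

TASK

The table-top bag sealer is going to another bench, so make it ready to carry. First, while its arm is still up, turn the heat dial fully anticlockwise to its off stop (lowering the arm with any heat set fires the sealing band); then press the arm all the way down and slide the red transport lock fully home over the arm's nose. Leave everything else on the table where it is.

Things in the scene. Friction and masses are not known exactly. Their poses are not given: they have to be found in the camera images.
- sealer: grey bag sealer, fixed; casing 96 x 480 mm (its x, y), 70 mm high. Origin: centre of its underside on the table. Its arm lies along its y axis, hinged at the +y end (hinge axis at y = 207 mm, 92 mm above the table); its black control deck, 70 mm above the table, is the -y end and carries the heat dial (y = -195 mm) and the transport lock.
- dial_knob (a joint): heat dial angle in rad: 0 is off, the anticlockwise end stop (seen from above); it grows clockwise to 4.71. Stays where it is left.
- dial_top (a point): centre of the top of the heat dial, 108 mm above the table, on its upright axis. The dial is a grey bar grip 50 mm long, 15 wide, 30 tall on a round black skirt (58 mm across, 10 high) on the deck. The point's x axis runs along the bar to its end with the white pointer line; z is up. At off the pointer stands at the white dot, 135 degrees anticlockwise of the sealer's +x axis.
- jaw_arm (a joint): sealing arm angle in rad: 0 is down on the lower jaw (end stop), it grows as the arm's -y end rises. A stiff hinge: the arm stays where it is left; some 2 to 4 N on its grip move it.
- grip_press (a point): centre of the top of the arm's black grip (36 x 88 mm, long side along the arm), where one presses it down: 187 mm from the hinge axis along the arm and 27 mm above it; with the arm down, 119 mm above the table. It turns with the arm; its y axis points along the arm to the hinge. Past the grip the arm ends in a flat steel nose, 20 mm wide, 267 mm from the hinge axis.
- lock_slide (a joint): transport lock travel in m: 0 is open, 0.040 is fully home at its end stop, where its steel hood covers and holds the arm's nose. It slides along the sealer's +y, towards the arm; about 2 N moves it and it stays where it is left. With the arm up the hood would stand in the nose's way.
- lock_top (a point): centre of the top face of the red grip fin of the transport lock, 120 mm above the table. The fin is 16 mm wide (along the sealer's x), 42 mm long (along y, the way it slides) and 28 mm tall, standing on a steel hood 40 mm wide whose top is 92 mm above the table.
- label_roll: white label roll, 97 mm across, 58 mm high, standing behind the sealer; origin at the centre of its underside. Leave it alone.
- sample_box_1: small brown carton, 61 x 109 x 46 mm, behind the sealer; origin at the centre of its underside. Leave it alone.
- scissors: red scissors, 199 mm long, 9 mm thick, lying in front of the sealer; origin at the centre of the underside. Leave them alone.
- marker_red: white and red marker, 135 mm long, 20 mm thick, lying in front of the sealer; origin at the centre of its underside. Leave it alone.

How it is judged:
By the outcome, as a careful person would: the job done as asked, in the order asked, and still so for the second after the job is handed in, with the robot touching nothing.
It also fails if it takes over 67 s, if anything falls off the work surface, if the arm or the gripper's body presses on something with over 40 N, if the wrist force passes 120 N, or if a joint passes its speed limit or range.

## Working session

There is one attempt and no reset: what is moved stays moved. The work goes in short steps, Python scripts to look and compute and a tool call to move; the robot and the scene stay as the last step left them, time stands still between calls to the robot, and variables do not carry over. Pictures are saved under pics/ and viewed, at most 10 in all, crops included, and the job is handed in when it is done.

Besides the shell and the picture viewer there is one more tool, called after "Request:" as name([rows], argument=value, ...), one row to a line, values as JSON. send_rows: Moves the arm, as the interface text tells. Shifts and turns lie within -1 to 1; 1 stands for 0.5 m of shift or 1.5 rad of turn. Its arguments: {"type":"object","properties":{"increments":{"type":"array","items":{"type":"object","properties":{"claw":{"type":"number"},"dx":{"type":"number"},"dy":{"type":"number"},"dz":{"type":"number"},"yaw":{"type":"number"}}}}},"required":["increments"]}

```bash
mkdir -p pics; cat > h.py <<'E'
from plant import manip
import numpy as np, cv2
from scipy.spatial.transform import Rotation as R
def cam(n):
    c=manip.camera_params(n); K=np.array(c["camera_matrix"])
    if n=="wrist":
        s=manip.state(); q=s["tool_rot"]; T=np.eye(4)
        T[:3,:3]=R.from_quat([q[1],q[2],q[3],q[0]]).as_matrix(); T[:3,3]=s["tool_pos"]
        return K,np.linalg.inv(T@np.array(c["tool_from_camera"]))
    return K,np.array(c["extrinsics"])
def proj(c,p):
    K,E=c; q=E[:3,:3]@np.array(p)+E[:3,3]; q=K@q; return q[:2]/q[2]
def ray(c,uv):
    K,E=c; d=E[:3,:3].T@np.linalg.solve(K,[uv[0],uv[1],1.]); return -E[:3,:3].T@E[:3,3],d
def onz(c,uv,z):
    o,d=ray(c,uv); return o+d*(z-o[2])/d[2]
def tri(c1,u1,c2,u2):
    o1,d1=ray(c1,u1);o2,d2=ray(c2,u2)
    t=np.linalg.lstsq(np.c_[d1,-d2],o2-o1,rcond=None)[0]
    a,b=o1+d1*t[0],o2+d2*t[1]; return (a+b)/2,np.linalg.norm(a-b)
def save(n,f): 
    im=manip.grab_frame(n); cv2.imwrite(f"pics/{f}.png",im[:,:,::-1]); return im
E
python3 - <<'E'
from h import *
np.set_printoptions(precision=4,suppress=True)
s=manip.state(); print(s)
for n in("side","top"):
    K,Ex=cam(n); print(n,K.tolist(),(-Ex[:3,:3].T@Ex[:3,3]),Ex[:3,:3])
    save(n,n+"0")
print(manip.camera_params("wrist"))
E
```

```text
{'time': 0.0, 'joint_pos': array([ 1.007 ,  0.0534,  1.6143,  0.    ,  1.476 , -0.119 ]), 'joint_vel': array([-0.0007, -0.0008,  0.0003,  0.0006,  0.0022,  0.0002]), 'joint_efforts': array([  0.0004, -39.3681, -37.0176,  -0.0001,   0.0071,   0.    ]), 'tool_pos': array([0.2686, 0.5637, 0.2301]), 'tool_rot': array([-0.0004,  0.2206,  0.9754, -0.001 ]), 'contact_force': array([ 0.2132, -0.7442, -0.1555]), 'ft_torque': array([ 0.0428,  0.0194, -0.0239]), 'grasp_force': 0.0, 'gripper_width': 1.0008028745799}
side [[398.4290129762025, 0.0, 282.6081702441259], [0.0, 398.4290129762025, 213.70492997128198], [0.0, 0.0, 1.0]] [0.57   0.8092 0.5908] [[-0.9999 -0.0111  0.0114]
 [-0.0158  0.5802 -0.8143]
 [ 0.0024 -0.8144 -0.5803]]
top [[387.41968744127905, 0.0, 280.91300729314736], [0.0, 387.41968744127905, 212.43303236774733], [0.0, 0.0, 1.0]] [0.4541 0.1147 0.956 ] [[ 0.0283 -0.9996 -0.0006]
 [-0.9956 -0.0281 -0.0899]
 [ 0.0898  0.0031 -0.996 ]]
{'camera_matrix': array([[340.6799,   0.    , 286.8504],
       [  0.    , 340.6799, 208.7948],
       [  0.    ,   0.    ,   1.    ]]), 'tool_from_camera': array([[ 0.0006, -0.9528, -0.3037,  0.0788],
       [ 1.    ,  0.0004,  0.0008, -0.0002],
       [-0.0006, -0.3037,  0.9528, -0.1426],
       [ 0.    ,  0.    ,  0.    ,  1.    ]])}
```

View pics/top0.png

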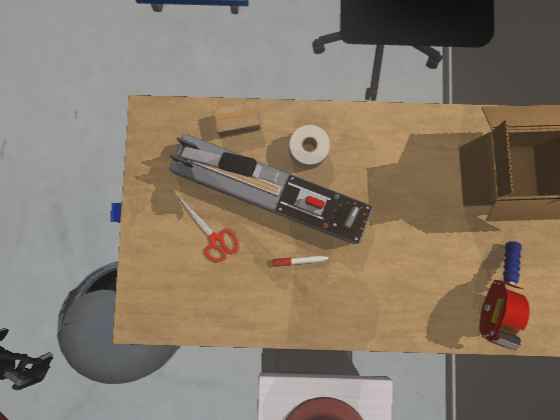

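View pics/side0.png

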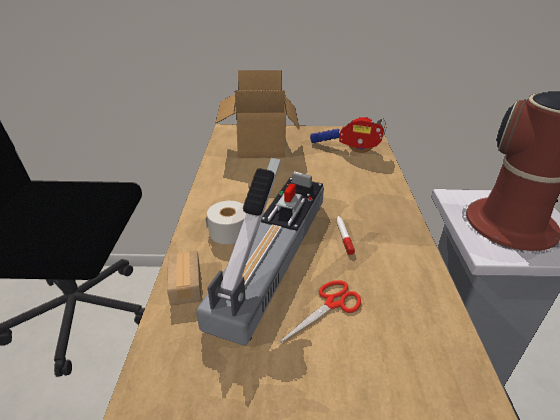

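The top view shows the sealer with its hinge at about (185,155), red lock fin at (314,202) and dial at (352,215). The arm is raised over it, with its grip at (238,163). The side view agrees, with the fin at (290,192) and the dial at (301,180).

```bash
python3 - <<'E'
import cv2
a=cv2.imread("pics/top0.png")[165:250,270:380]; cv2.imwrite("pics/topc.png",cv2.resize(a,None,fx=7,fy=7,interpolation=cv2.INTER_CUBIC))
b=cv2.imread("pics/side0.png")[150:345,190:335]; cv2.imwrite("pics/sidec.png",cv2.resize(b,None,fx=3,fy=3,interpolation=cv2.INTER_CUBIC))
E
```

```text
(no output)
```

View pics/topc.png

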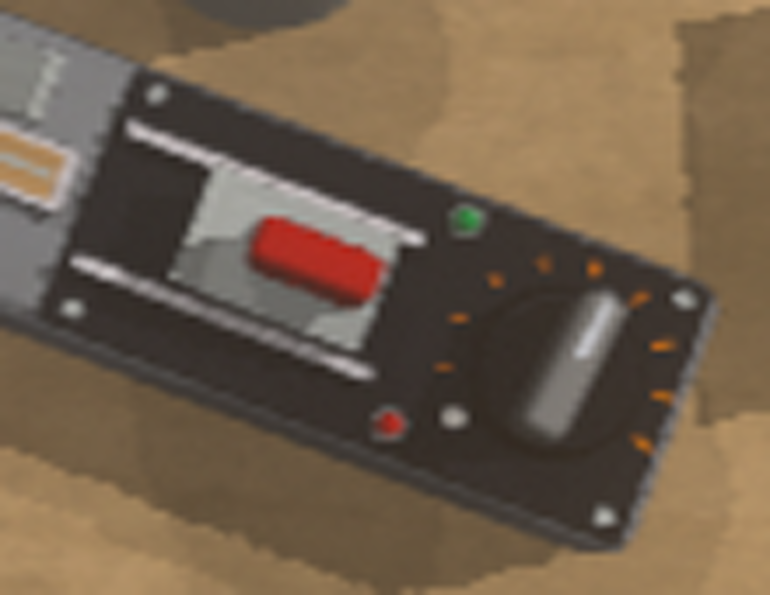

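View pics/sidec.png

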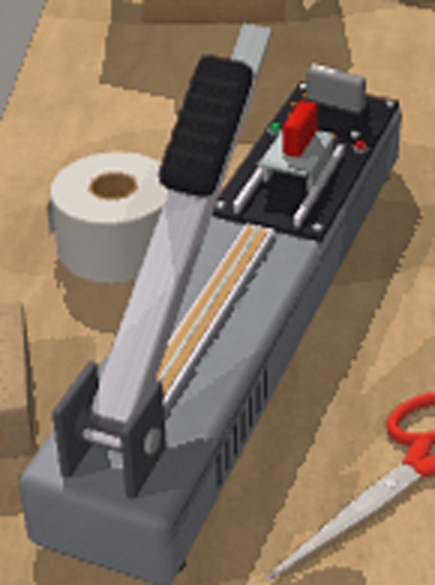

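```bash
python3 - <<'E'
from h import *
np.set_printoptions(precision=4,suppress=True)
t=cam("top"); s=cam("side")
tp=lambda x,y:((x+.5)/7-.5+270,(y+.5)/7-.5+165)
sp=lambda x,y:((x+.5)/3-.5+190,(y+.5)/3-.5+150)
P={k:onz(t,tp(*v[:2]),v[2]) for k,v in dict(cr=(715,290,.07),cf=(622,548,.07),s1=(157,94,.07),s2=(72,308,.07),s3=(685,298,.07),s4=(604,516,.07),fa=(262,235,.12),fb=(368,288,.12),barp=(607,303,.108),barq=(543,428,.108),dot=(453,417,.07)).items()}
for k,v in P.items(): print(k,v)
y=(P['s1']+P['s2']-P['s3']-P['s4'])[:2]; yaw=np.degrees(np.arctan2(-y[0],y[1])); print("yaw",yaw)
b=(P['barp']-P['barq'])[:2]; print("bar dir",np.degrees(np.arctan2(b[1],b[0])),np.linalg.norm(b))
print("bar c",(P['barp']+P['barq'])/2,"fin c",(P['fa']+P['fb'])/2)
c=(P['s3']+P['s4'])[:2]/2; print("mid s34",c)
# arm nose tip: side crop (255,28)
print("bar side", onz(s,sp(337,74),.108),"fin side",onz(s,sp(301,113),.12))
E
```

```text
cr [ 0.5547 -0.0908  0.07  ]
cf [ 0.4693 -0.0612  0.07  ]
s1 [0.6147 0.0941 0.07  ]
s2 [0.5428 0.1201 0.07  ]
s3 [ 0.5518 -0.081   0.07  ]
s4 [ 0.4796 -0.0552  0.07  ]
fa [0.5622 0.0615 0.12  ]
fb [0.5466 0.0283 0.12  ]
barp [ 0.5453 -0.0481  0.108 ]
barq [ 0.5054 -0.0285  0.108 ]
dot [ 0.5105 -0.0055  0.07  ]
yaw -19.79546218919245
bar dir -26.159107898138217 0.044441049329034796
bar c [ 0.5254 -0.0383  0.108 ] fin c [0.5544 0.0449 0.12  ]
mid s34 [ 0.5157 -0.0681]
bar side [ 0.5268 -0.0343  0.108 ] fin side [0.5565 0.046  0.12  ]
```

Request:
send_rows([
  {"dz":-0.12,"yaw":0.12,"claw":-1},
  {"dx":-0.2,"dy":-0.17,"dz":-0.16,"yaw":0.24},
  {"dx":-0.98,"dy":-0.857,"dz":-0.16,"yaw":1},
  {"dx":-0.98,"dy":-0.857,"dz":-0.16,"yaw":1},
  {"dx":-0.98,"dy":-0.857,"dz":-0.16,"yaw":1},
  {"dx":-0.98,"dy":-0.857,"dz":-0.16,"yaw":1},
  {"dx":-0.98,"dy":-0.857,"dz":-0.16,"yaw":1},
  {"dx":-0.98,"dy":-0.857,"dz":-0.16,"yaw":1},
  {"dx":-0.98,"dy":-0.857,"dz":-0.16,"yaw":1},
  {"dx":-0.98,"dy":-0.857,"dz":-0.16,"yaw":1},
  {"dx":-0.98,"dy":-0.857,"dz":-0.16,"yaw":1},
  {"dx":-0.98,"dy":-0.857,"dz":-0.16,"yaw":1},
])

```text
invalid input
```

Request:
send_rows([
  {"yaw":1},
  {"yaw":1},
  {"yaw":1},
  {"yaw":1},
  {"yaw":1},
  {"yaw":1},
  {"yaw":1},
  {"yaw":1},
  {"yaw":1},
])

```text
invalid input
```

Request:
send_rows([
  {"yaw":0.103,"dz":0.1},
  {"yaw":0.103,"dz":0.1},
  {"yaw":0.103,"dz":0.1},
])

```text
invalid input
```

```bash
cat >> h.py <<'E'
def to(p,th=None):
    """print move from now to tool_pos p, tool-x world heading th (deg), in move units"""
    s=manip.state(); q=s["tool_rot"]; M=R.from_quat([q[1],q[2],q[3],q[0]]).as_matrix()
    h=np.degrees(np.arctan2(M[1,0],M[0,0]))
    print("t",round(s["time"],2),"pos",s["tool_pos"],"head",round(h,2),"F",s["contact_force"],"T",s["ft_torque"],"w",s["gripper_width"],"q",s["joint_pos"])
    if p is not None: print("d",M.T@(np.array(p)-s["tool_pos"])/.5)
    if th is not None: print("yaw",np.radians((h-th+180)%360-180)/1.5)
E
python3 - <<'E'
from h import *
np.set_printoptions(precision=4,suppress=True)
to((.527,-.034,.25),-26.2)
c=cam("wrist"); im=save("wrist","w1")
for p in [(.527,-.034,.108),(.5555,.0455,.12)]: print(proj(c,p))
print(manip.camera_params("wrist").keys())
E
```

```text
t 0.1 pos [0.2686 0.5637 0.2302] head 154.51 F [-0.1374  0.4036 -0.5141] T [ 0.0025 -0.0175  0.0097] w 0.9981100203986504 q [ 1.007   0.0533  1.6142  0.      1.476  -0.119 ]
d [-0.9808 -0.8568 -0.0383]
yaw -2.0860808065937757
[-56.2188 578.3806]
[  1.6033 587.4311]
dict_keys(['camera_matrix', 'tool_from_camera'])
```

View pics/w1.png

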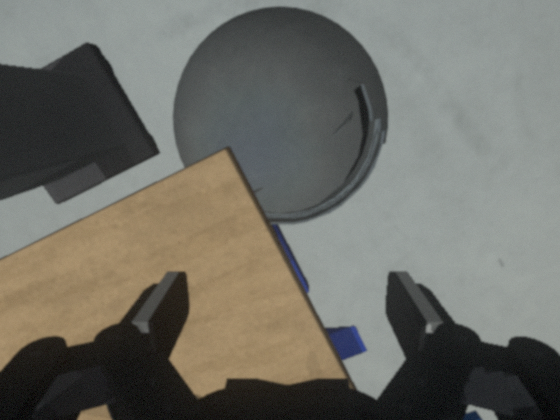

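The move was refused and the arm hasn't moved: this wrist picture shows only the table corner. Each row probably needs all five keys, so I'll resend with them.

Request:
send_rows([
  {"dx":0,"dy":0,"dz":-0.12,"yaw":0.12,"claw":-1},
  {"dx":-0.1,"dy":-0.09,"dz":-0.16,"yaw":0.24,"claw":-1},
  {"dx":-0.98,"dy":-0.857,"dz":-0.16,"yaw":1,"claw":-1},
  {"dx":-0.98,"dy":-0.857,"dz":-0.16,"yaw":1,"claw":-1},
  {"dx":-0.98,"dy":-0.857,"dz":-0.16,"yaw":1,"claw":-1},
  {"dx":-0.98,"dy":-0.857,"dz":-0.16,"yaw":1,"claw":-1},
  {"dx":-0.98,"dy":-0.857,"dz":-0.16,"yaw":1,"claw":-1},
  {"dx":-0.98,"dy":-0.857,"dz":-0.16,"yaw":1,"claw":-1},
  {"dx":-0.98,"dy":-0.857,"dz":-0.16,"yaw":1,"claw":-1},
  {"dx":-0.98,"dy":-0.857,"dz":-0.16,"yaw":1,"claw":-1},
  {"dx":-0.98,"dy":-0.857,"dz":-0.16,"yaw":1,"claw":-1},
  {"dx":-0.98,"dy":-0.857,"dz":-0.16,"yaw":1,"claw":-1},
  {"dx":-0.98,"dy":-0.857,"dz":-0.16,"yaw":1,"claw":-1},
])

```text
time: 1.78
tool_pos: [0.527, -0.0352, 0.3105]
tool_rot: [-0.001, 0.827, 0.562, -0.001]
contact_force: [1.3, -0.4, -0.1]
gripper_width: 0.997
grasp_force: 0.0
```

Request:
send_rows([
  {"dx":0,"dy":0,"dz":0,"yaw":1,"claw":-1},
  {"dx":0,"dy":0,"dz":0,"yaw":1,"claw":-1},
  {"dx":0,"dy":0,"dz":0,"yaw":1,"claw":-1},
  {"dx":0,"dy":0,"dz":0,"yaw":1,"claw":-1},
  {"dx":0,"dy":0,"dz":0,"yaw":1,"claw":-1},
  {"dx":0,"dy":0,"dz":0,"yaw":1,"claw":-1},
  {"dx":0,"dy":0,"dz":0,"yaw":1,"claw":-1},
  {"dx":0,"dy":0,"dz":0,"yaw":1,"claw":-1},
  {"dx":0,"dy":0,"dz":0.12,"yaw":1,"claw":-1},
  {"dx":0,"dy":0,"dz":0.12,"yaw":1,"claw":-1},
])

```text
time: 3.02
tool_pos: [0.5228, -0.0315, 0.2447]
tool_rot: [-0.0, 0.989, -0.15, -0.006]
contact_force: [-0.2, -0.4, 0.8]
gripper_width: 1.0
grasp_force: 0.0
```

```bash
python3 - <<'E'
from h import *
np.set_printoptions(precision=4,suppress=True)
to((.527,-.034,.086),-26.2)
c=cam("wrist"); im=save("wrist","w2")
for p in [(.527,-.034,.108),(.5555,.0455,.12)]: print(proj(c,p))
E
```

```text
t 3.02 pos [ 0.5228 -0.0315  0.2447] head -17.28 F [-0.1532 -0.3959  0.8076] T [-0.0452  0.0039  0.0317] w 0.999657990652845 q [-0.2026 -0.1911  1.8225  0.0003  1.5231  1.6698]
d [0.0136 0.0018 0.3173]
yaw 0.1037715803123705
[288.1212 187.4693]
[183.5915 186.9201]
```

View pics/w2.png

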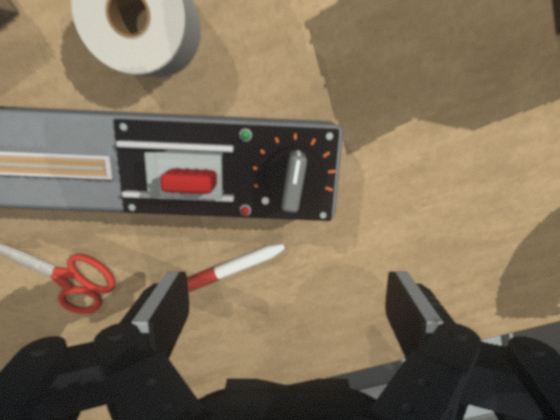

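The wrist view shows the dial bar centred near (294,181) with its pointer towards image-up, and the fin near (188,180). Both sit about 6 px from where I projected them. I'll align, go lower and measure again.

Request:
send_rows([
  {"dx":0.0136,"dy":0.002,"dz":0.1,"yaw":0.104,"claw":-1},
  {"dx":0.0136,"dy":0.002,"dz":0.1,"yaw":0.104,"claw":-1},
  {"dx":0.0136,"dy":0.002,"dz":0.1,"yaw":0.104,"claw":-1},
  {"dx":0.0136,"dy":0.002,"dz":0.1,"yaw":0.104,"claw":-1},
])

```text
time: 3.58
tool_pos: [0.5345, -0.0366, 0.2046]
tool_rot: [-0.0, 0.974, -0.227, 0.002]
contact_force: [-0.8, -0.2, -0.2]
gripper_width: 0.995
grasp_force: 0.0
```

```bash
python3 - <<'E'
from h import *
np.set_printoptions(precision=4,suppress=True)
to((.527,-.034,.086),-26.2)
c=cam("wrist"); im=save("wrist","w3")
for p in [(.527,-.034,.108),(.5555,.0455,.12)]: print(proj(c,p))
hsv=cv2.cvtColor(im,cv2.COLOR_RGB2HSV)
g=((hsv[...,1]<45)&(hsv[...,2]>75)).astype(np.uint8); g[:,:230]=0;g[:,350:]=0;g[:120]=0;g[300:]=0
r=(((hsv[...,0]<8)|(hsv[...,0]>172))&(hsv[...,1]>150)&(hsv[...,2]>70)).astype(np.uint8)
for m,z in((g,.108),(r,.12)):
    n,l,st,ce=cv2.connectedComponentsWithStats(m)
    for i in range(1,n):
        if st[i,4]>150:
            pts=np.argwhere(l==i)[:,::-1].astype(np.float32); rc=cv2.minAreaRect(pts)
            print(st[i],ce[i],rc,onz(c,rc[0],z))
E
```

```text
t 3.58 pos [ 0.5345 -0.0366  0.2046] head -26.23 F [-0.8028 -0.2232 -0.1819] T [-0.0145  0.02    0.0106] w 0.9951946134036267 q [-0.2074 -0.1472  1.851   0.      1.4332  1.8213]
d [-0.0169  0.0022  0.2371]
yaw -0.0003880268497835348
[288.2229 219.9999]
[171.6954 237.9407]
[ 230  136  117  107 1543] [299.744  159.2171] ((307.57562255859375, 166.96461486816406), (147.64422607421875, 76.5121841430664), 37.273380279541016) [ 0.5567 -0.0639  0.108 ]
[ 285  175   20   72 1308] [294.5604 211.9664] ((294.4999694824219, 210.49996948242188), (70.99998474121094, 18.999996185302734), 90.0) [ 0.5316 -0.0414  0.108 ]
[241 273  58  27 683] [273.7042 287.798 ] ((271.19232177734375, 289.9615783691406), (15.256270408630371, 61.397186279296875), 60.2551155090332) [0.48   0.0042 0.108 ]
[ 147  215   61   30 1452] [177.6295 229.7348] ((177.16830444335938, 229.6831817626953), (26.069976806640625, 61.29429244995117), 84.2894058227539) [0.5592 0.0386 0.12  ]
[197 310  34  26 426] [213.162  323.0775] ((213.0861053466797, 323.2396240234375), (13.52798080444336, 33.88827133178711), 59.931419372558594) [0.4798 0.0547 0.12  ]
[ 63 314  52  33 648] [ 83.6991 328.8086] ((85.97124481201172, 328.0233154296875), (27.758745193481445, 51.150115966796875), 51.009010314941406) [0.5201 0.1469 0.12  ]
```

View pics/w3.png

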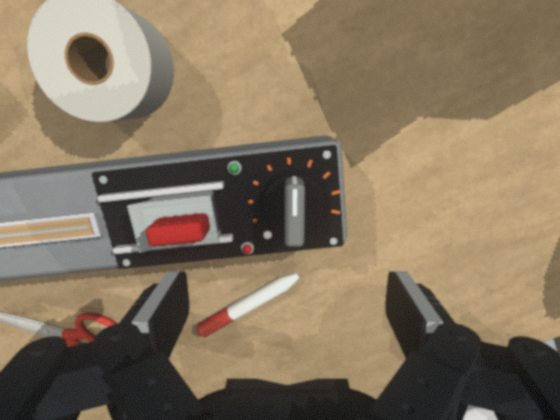

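The bar now spans cols 285–304 and rows 175–246. The wrist view puts it about 7 mm from the fixed-camera estimate. I'll part-close the gripper so it clears the fin, lower it to just above the dial and compare directly there.

Request:
send_rows([
  {"dx":-0.008,"dy":0.008,"dz":0.08,"yaw":0,"claw":0},
  {"dx":-0.008,"dy":0.008,"dz":0.16,"yaw":0,"claw":0},
  {"dx":-0.008,"dy":0.008,"dz":0.17,"yaw":0,"claw":0},
  {"dx":-0.008,"dy":0.008,"dz":0.17,"yaw":0,"claw":0},
  {"dx":-0.008,"dy":0.008,"dz":0.17,"yaw":0,"claw":0},
])

```text
time: 4.25
tool_pos: [0.5294, -0.0386, 0.1189]
tool_rot: [-0.0, 0.974, -0.228, 0.002]
contact_force: [0.5, -0.0, 0.3]
gripper_width: 0.5
grasp_force: 0.0
```

```bash
python3 - <<'E'
from h import *
np.set_printoptions(precision=4,suppress=True)
to((.5316,-.0414,.086),-26.2)
c=cam("wrist"); im=save("wrist","w4")
for p in [(.527,-.034,.108),(.5316,-.0414,.108),manip.state()["tool_pos"]]: print(proj(c,p))
hsv=cv2.cvtColor(im,cv2.COLOR_RGB2HSV)
g=((hsv[...,1]<45)&(hsv[...,2]>75)).astype(np.uint8); g[:,:230]=0;g[:,350:]=0;g[:120]=0
n,l,st,ce=cv2.connectedComponentsWithStats(g)
for i in range(1,n):
    if st[i,4]>150: print(st[i],ce[i])
E
```

```text
t 4.25 pos [ 0.5294 -0.0386  0.1189] head -26.3 F [ 0.468  -0.0316  0.2714] T [ 0.0086 -0.0575  0.0137] w 0.49951318429380476 q [-0.2131 -0.0783  1.9365  0.      1.2792  1.8168]
d [0.0062 0.0031 0.0659]
yaw -0.0011806427447288834
[280.4981 269.5116]
[289.7048 256.0625]
[286.6488 272.5599]
[ 230  142  120   28 1950] [287.8046 154.6585]
[ 275  201   31  104 2843] [289.6201 252.7798]
[339 258  11  36 221] [345.5792 270.1041]
[ 230  317   68   50 1404] [260.5456 338.7828]
```

View pics/w4.png

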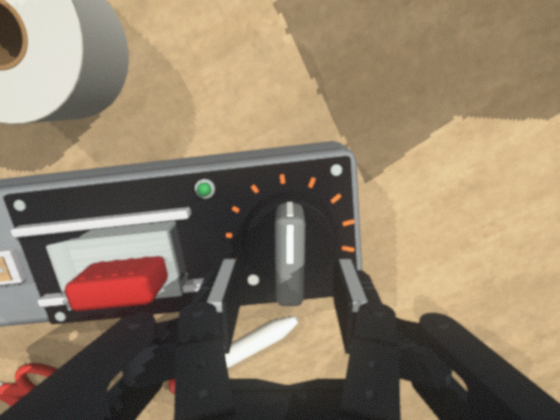

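The bar is centred at col 289.6, row ~254, which agrees with the wrist estimate (0.5316, −0.0414). I'll centre on it, lower and grip.

Request:
send_rows([
  {"dx":0.006,"dy":0.003,"dz":0.03,"yaw":0,"claw":0},
  {"dx":0.006,"dy":0.003,"dz":0.062,"yaw":0,"claw":0},
  {"dx":0.006,"dy":0.003,"dz":0.062,"yaw":0,"claw":0.3},
  {"dx":0.006,"dy":0.003,"dz":0.062,"yaw":0,"claw":0.6},
  {"dx":0.006,"dy":0.003,"dz":0.062,"yaw":0,"claw":1},
  {"dx":0.006,"dy":0.003,"dz":0.062,"yaw":0,"claw":1},
  {"dx":0.006,"dy":0.003,"dz":0.062,"yaw":0,"claw":1},
])

```text
time: 5.18
tool_pos: [0.5298, -0.0405, 0.0853]
tool_rot: [-0.0, 0.974, -0.228, 0.0]
contact_force: [2.3, 3.7, -2.2]
gripper_width: 0.161
grasp_force: 60.4
```

Request:
send_rows([
  {"dx":-0.001,"dy":-0.001,"dz":0,"yaw":-0.1,"claw":1},
  {"dx":-0.001,"dy":-0.001,"dz":0,"yaw":-0.2,"claw":1},
  {"dx":-0.001,"dy":-0.001,"dz":0,"yaw":-0.3,"claw":1},
  {"dx":-0.001,"dy":-0.001,"dz":0,"yaw":-0.4,"claw":1},
])

```text
time: 5.68
tool_pos: [0.53, -0.0392, 0.0853]
tool_rot: [-0.001, 0.997, 0.073, 0.001]
contact_force: [3.0, 6.4, -2.8]
gripper_width: 0.161
grasp_force: 60.3
```

```bash
python3 - <<'E'
from h import *
np.set_printoptions(precision=4,suppress=True)
to(None)
E
```

```text
t 5.67 pos [ 0.53   -0.0392  0.0853] head 8.32 F [ 2.961   6.3667 -2.8146] T [ 0.9797 -0.5541 -0.0799] w 0.16051465084381394 q [-0.2153 -0.033   1.9544  0.0029  1.219   1.2092]
```

Request:
send_rows([
  {"dx":0.001,"dy":-0.002,"dz":0,"yaw":-0.1,"claw":1},
  {"dx":0.001,"dy":-0.002,"dz":0,"yaw":-0.2,"claw":1},
  {"dx":0.001,"dy":-0.002,"dz":0,"yaw":-0.3,"claw":1},
  {"dx":0.001,"dy":-0.002,"dz":0,"yaw":-0.4,"claw":1},
  {"dx":0.001,"dy":-0.002,"dz":0,"yaw":-0.5,"claw":1},
  {"dx":0.001,"dy":-0.002,"dz":0,"yaw":-0.6,"claw":1},
  {"dx":0.001,"dy":-0.002,"dz":0,"yaw":-0.7,"claw":1},
  {"dx":0.001,"dy":-0.002,"dz":0,"yaw":-0.8,"claw":1},
  {"dx":0.001,"dy":-0.002,"dz":0,"yaw":-0.9,"claw":1},
  {"dx":0.001,"dy":-0.002,"dz":0,"yaw":-1.0,"claw":1},
  {"dx":0.001,"dy":-0.002,"dz":0,"yaw":-1.0,"claw":1},
])

```text
time: 7.05
tool_pos: [0.5279, -0.0372, 0.0853]
tool_rot: [-0.003, 0.682, 0.732, -0.0]
contact_force: [-7.3, 8.5, 3.8]
gripper_width: 0.162
grasp_force: 61.4
```

```bash
python3 - <<'E'
from h import *
np.set_printoptions(precision=4,suppress=True)
to(None,115.2)
E
```

```text
t 7.05 pos [ 0.5279 -0.0372  0.0853] head 94.08 F [-7.3179  8.5176  3.7803] T [1.4598 0.9609 0.0434] w 0.16157771667226878 q [-0.2127 -0.0335  1.955   0.0033  1.2262 -0.285 ]
yaw -0.2457813598523173
```

Request:
send_rows([
  {"dx":0.002,"dy":-0.003,"dz":0,"yaw":-0.08,"claw":1},
  {"dx":0.003,"dy":-0.004,"dz":0,"yaw":-0.16,"claw":1},
  {"dx":0.003,"dy":-0.004,"dz":0,"yaw":-0.22,"claw":1},
  {"dx":0.003,"dy":-0.004,"dz":0,"yaw":-0.22,"claw":1},
])

```text
time: 7.55
tool_pos: [0.5272, -0.0373, 0.0853]
tool_rot: [-0.001, 0.553, 0.833, 0.0]
contact_force: [-2.3, 5.6, 0.1]
gripper_width: 0.159
grasp_force: 60.8
```

```bash
python3 - <<'E'
from h import *
np.set_printoptions(precision=4,suppress=True)
to(None,115.2)
E
```

```text
t 7.55 pos [ 0.5272 -0.0373  0.0853] head 112.87 F [-2.3229  5.5532  0.0933] T [0.8342 0.3444 0.0133] w 0.15904657740745154 q [-0.2119 -0.0381  1.9595  0.0009  1.222  -0.6114]
yaw -0.027136491520399642
```

Request:
send_rows([
  {"dx":0,"dy":0,"dz":0,"yaw":-0.02,"claw":1},
  {"dx":0,"dy":0,"dz":0,"yaw":-0.04,"claw":1},
  {"dx":0,"dy":0,"dz":0,"yaw":-0.05,"claw":1},
])

```text
time: 7.92
tool_pos: [0.5271, -0.0373, 0.0853]
tool_rot: [-0.001, 0.522, 0.853, 0.0]
contact_force: [-3.5, 4.2, 1.2]
gripper_width: 0.166
grasp_force: 61.8
```

```bash
python3 - <<'E'
from h import *
np.set_printoptions(precision=4,suppress=True)
to(None,115.2)
E
```

```text
t 7.92 pos [ 0.5271 -0.0373  0.0853] head 117.01 F [-3.4683  4.1789  1.2055] T [ 0.8192  0.4127 -0.8552] w 0.16584150996316205 q [-0.2122 -0.0382  1.9594  0.0014  1.2225 -0.6842]
yaw 0.021097350426164004
```

The torque has jumped to −0.86 N·m, so the dial is at its stop. I'll release, lift and look.

Request:
send_rows([
  {"dx":0,"dy":0,"dz":0,"yaw":0,"claw":0},
  {"dx":0,"dy":0,"dz":0,"yaw":0,"claw":0},
  {"dx":0,"dy":0,"dz":0,"yaw":0,"claw":0},
  {"dx":0,"dy":0,"dz":-0.1,"yaw":0,"claw":0},
  {"dx":0,"dy":0,"dz":-0.2,"yaw":0,"claw":0},
  {"dx":0,"dy":0,"dz":-0.3,"yaw":0,"claw":0},
  {"dx":0,"dy":0,"dz":-0.4,"yaw":0,"claw":0},
  {"dx":-0.1,"dy":0,"dz":-0.5,"yaw":0,"claw":1},
  {"dx":-0.1,"dy":0,"dz":-0.5,"yaw":0,"claw":1},
  {"dx":-0.1,"dy":0,"dz":-0.5,"yaw":0,"claw":1},
  {"dx":-0.1,"dy":0,"dz":-0.5,"yaw":0,"claw":1},
])

```text
time: 9.3
tool_pos: [0.5497, -0.0816, 0.333]
tool_rot: [-0.002, 0.521, 0.854, -0.0]
contact_force: [-0.2, -0.8, -0.7]
gripper_width: 0.002
grasp_force: 0.0
```

```bash
python3 - <<'E'
from h import *
np.set_printoptions(precision=4,suppress=True)
to(None)
save("top","top5"); im=save("wrist","w5"); s=cv2.imread("pics/w5.png"); 
t=cv2.imread("pics/top5.png")[125:250,165:375]
print(proj(cam("wrist"),(.53,-.04,.1)))
cv2.imwrite("pics/c5.png",np.vstack([cv2.resize(t,(560,333)),s[100:360]][:2])[:600])
E
```

```text
t 9.3 pos [ 0.5497 -0.0816  0.333 ] head 117.24 F [-0.2396 -0.8077 -0.7176] T [-0.0011 -0.0168 -0.0122] w 0.0017384244771433983 q [-0.2814 -0.1501  1.6417  0.0001  1.6538 -0.7568]
[289.1845 132.4318]
```

View pics/c5.png

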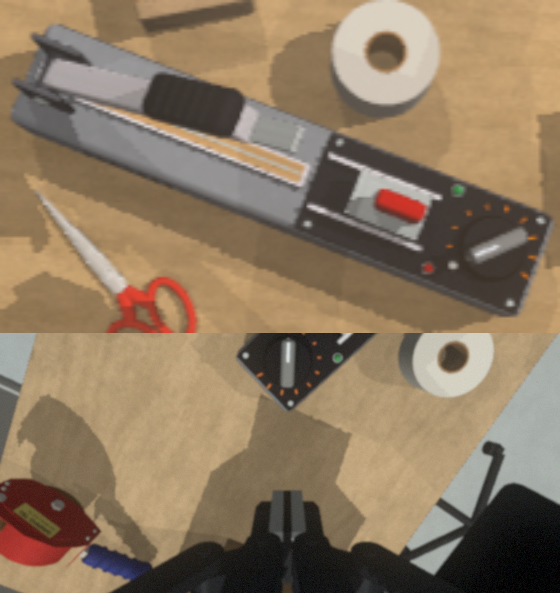

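The pointer stands at the white dot, with the bar pointing to (475,255) and the dot at (453,265). Next I'll work out the arm angle and the press path.

```bash
python3 - <<'E'
from h import *
np.set_printoptions(precision=4,suppress=True)
t=cam("top"); s=cam("side")
g,e=tri(t,(165+193*.375,125+103*.375),s,(190+207/3,150+115/3)); print("grip",g,e)
n,e2=tri(t,(165+303*.375,125+140*.375),s,(190+255/3,150+27/3)); print("nose",n,e2)
yd=np.array([.3387,.941]); H=np.array([.5272,-.035])+.402*yd
for p in(g,n): print("along",(p[:2]-H)@yd,"lat",(p[:2]-H)@[yd[1],-yd[0]],"dz",p[2]-.092)
for A in np.radians([30,27,24,20,15,10,5,0]):
    r=.187*np.cos(A)-.027*np.sin(A); print(np.degrees(A),H-r*yd,.092+.187*np.sin(A)+.027*np.cos(A))
E
```

```text
grip [0.6142 0.2043 0.2144] 0.0008008400567983084
nose [0.587  0.1231 0.2308] 0.0024118026962292316
along -0.14745535433809528 lat 0.0008078895214155812 dz 0.12244599101621895
along -0.23307188493495845 lat 0.002736072833462366 dz 0.13875154051094074
29.999999999999996 [0.6131 0.2036] 0.20888268590217984
27.0 [0.6111 0.198 ] 0.2009533996043812
24.000000000000004 [0.6092 0.1929] 0.19272547961152486
20.0 [0.607  0.1866] 0.18132946756311957
14.999999999999998 [0.6045 0.1799] 0.1664791587439762
10.0 [0.6026 0.1744] 0.15106201855504559
5.0 [0.6011 0.1702] 0.1351953807422892
0.0 [0.6    0.1673] 0.119
```

Request:
send_rows([
  {"dx":0.45,"dy":0.374,"dz":0,"yaw":0,"claw":1},
  {"dx":0.45,"dy":0.374,"dz":0,"yaw":0,"claw":1},
  {"dx":0.45,"dy":0.374,"dz":0,"yaw":0,"claw":1},
  {"dx":0.45,"dy":0.374,"dz":0,"yaw":0,"claw":1},
  {"dx":0.45,"dy":0.374,"dz":0,"yaw":0,"claw":1},
  {"dx":0.45,"dy":0.374,"dz":0.1,"yaw":0,"claw":1},
  {"dx":0.45,"dy":0.374,"dz":0.16,"yaw":0,"claw":1},
  {"dx":0.45,"dy":0.374,"dz":0.18,"yaw":0,"claw":1},
  {"dx":0.45,"dy":0.374,"dz":0.18,"yaw":0,"claw":1},
])

```text
time: 10.52
tool_pos: [0.6136, 0.2033, 0.2447]
tool_rot: [-0.0, 0.521, 0.854, -0.0]
contact_force: [-0.2, 0.1, 1.4]
gripper_width: -0.0
grasp_force: 0.0
```

```bash
python3 - <<'E'
from h import *
np.set_printoptions(precision=4,suppress=True)
for p in [(.6131,.2036,.209),(.6092,.1929,.193),(.607,.1866,.181),(.6045,.1799,.166),(.6026,.1744,.151),(.6011,.1702,.135),(.6,.1673,.119),(.6,.1673,.115)]: to(p)
E
```

```text
t 10.53 pos [0.6136 0.2033 0.2447] head 117.22 F [-0.1601  0.0917  1.3657] T [-0.0252  0.002   0.025 ] w -6.17570099564312e-05 q [ 0.205   0.0958  1.5452 -0.      1.502  -0.2702]
d [ 0.0009 -0.0005  0.0714]
t 10.53 pos [0.6136 0.2033 0.2447] head 117.22 F [-0.1601  0.0917  1.3657] T [-0.0252  0.002   0.025 ] w -6.17570099564312e-05 q [ 0.205   0.0958  1.5452 -0.      1.502  -0.2702]
d [-0.0146 -0.0172  0.1034]
t 10.53 pos [0.6136 0.2033 0.2447] head 117.22 F [-0.1601  0.0917  1.3657] T [-0.0252  0.002   0.025 ] w -6.17570099564312e-05 q [ 0.205   0.0958  1.5452 -0.      1.502  -0.2702]
d [-0.0238 -0.0268  0.1274]
t 10.53 pos [0.6136 0.2033 0.2447] head 117.22 F [-0.1601  0.0917  1.3657] T [-0.0252  0.002   0.025 ] w -6.17570099564312e-05 q [ 0.205   0.0958  1.5452 -0.      1.502  -0.2702]
d [-0.0334 -0.0373  0.1574]
t 10.53 pos [0.6136 0.2033 0.2447] head 117.22 F [-0.1601  0.0917  1.3657] T [-0.0252  0.002   0.025 ] w -6.17570099564312e-05 q [ 0.205   0.0958  1.5452 -0.      1.502  -0.2702]
d [-0.0415 -0.0457  0.1875]
t 10.53 pos [0.6136 0.2033 0.2447] head 117.22 F [-0.1601  0.0917  1.3657] T [-0.0252  0.002   0.025 ] w -6.17570099564312e-05 q [ 0.205   0.0958  1.5452 -0.      1.502  -0.2702]
d [-0.0476 -0.0522  0.2195]
t 10.53 pos [0.6136 0.2033 0.2447] head 117.22 F [-0.1601  0.0917  1.3657] T [-0.0252  0.002   0.025 ] w -6.17570099564312e-05 q [ 0.205   0.0958  1.5452 -0.      1.502  -0.2702]
d [-0.0518 -0.0567  0.2515]
t 10.53 pos [0.6136 0.2033 0.2447] head 117.22 F [-0.1601  0.0917  1.3657] T [-0.0252  0.002   0.025 ] w -6.17570099564312e-05 q [ 0.205   0.0958  1.5452 -0.      1.502  -0.2702]
d [-0.0518 -0.0567  0.2595]
```

Request:
send_rows([
  {"dx":0,"dy":0,"dz":0.04,"yaw":0,"claw":1},
  {"dx":0,"dy":0,"dz":0.071,"yaw":0,"claw":1},
  {"dx":-0.008,"dy":-0.009,"dz":0.088,"yaw":0,"claw":1},
  {"dx":-0.015,"dy":-0.017,"dz":0.103,"yaw":0,"claw":1},
  {"dx":-0.024,"dy":-0.027,"dz":0.127,"yaw":0,"claw":1},
  {"dx":-0.033,"dy":-0.037,"dz":0.157,"yaw":0,"claw":1},
  {"dx":-0.041,"dy":-0.046,"dz":0.187,"yaw":0,"claw":1},
  {"dx":-0.048,"dy":-0.052,"dz":0.219,"yaw":0,"claw":1},
  {"dx":-0.051,"dy":-0.056,"dz":0.24,"yaw":0,"claw":1},
  {"dx":-0.052,"dy":-0.057,"dz":0.248,"yaw":0,"claw":1},
  {"dx":-0.052,"dy":-0.057,"dz":0.248,"yaw":0,"claw":1},
])

```text
time: 11.9
tool_pos: [0.5995, 0.1667, 0.1201]
tool_rot: [-0.001, 0.521, 0.854, -0.001]
contact_force: [-0.4, -0.2, 0.1]
gripper_width: -0.001
grasp_force: 0.0
```

Request:
send_rows([
  {"dx":0,"dy":0,"dz":0.002,"yaw":0,"claw":1},
  {"dx":0,"dy":0,"dz":0.004,"yaw":0,"claw":1},
  {"dx":0,"dy":0,"dz":0.006,"yaw":0,"claw":1},
  {"dx":0,"dy":0,"dz":0.006,"yaw":0,"claw":1},
])

```text
time: 12.4
tool_pos: [0.6003, 0.1669, 0.119]
tool_rot: [-0.0, 0.521, 0.854, -0.0]
contact_force: [-4.4, -1.2, 6.2]
gripper_width: 0.003
grasp_force: 3.1
```

Request:
send_rows([
  {"dx":0,"dy":0,"dz":0.003,"yaw":0,"claw":1},
  {"dx":0,"dy":0,"dz":0.006,"yaw":0,"claw":1},
  {"dx":0,"dy":0,"dz":0.006,"yaw":0,"claw":1},
])

```text
time: 12.78
tool_pos: [0.6005, 0.1669, 0.1188]
tool_rot: [-0.0, 0.521, 0.854, -0.001]
contact_force: [-10.2, -2.7, 17.4]
gripper_width: 0.004
grasp_force: 8.9
```

The arm is down on its stop: 17 N with no further movement, at z = 0.119. Now lifting off and going to the lock fin.

Request:
send_rows([
  {"dx":0,"dy":0,"dz":-0.06,"yaw":0,"claw":1},
  {"dx":0,"dy":0,"dz":-0.16,"yaw":0,"claw":1},
  {"dx":-0.08,"dy":-0.1,"dz":-0.16,"yaw":0.1,"claw":0},
  {"dx":-0.17,"dy":-0.19,"dz":-0.16,"yaw":0.2,"claw":0},
  {"dx":-0.17,"dy":-0.19,"dz":-0.16,"yaw":0.32,"claw":0},
  {"dx":-0.17,"dy":-0.19,"dz":-0.16,"yaw":0.44,"claw":0},
  {"dx":-0.17,"dy":-0.19,"dz":-0.16,"yaw":0.547,"claw":0},
  {"dx":-0.17,"dy":-0.19,"dz":-0.16,"yaw":0.547,"claw":0},
])

```text
time: 13.78
tool_pos: [0.5549, 0.0481, 0.1948]
tool_rot: [-0.0, 0.818, 0.576, 0.0]
contact_force: [0.4, 0.8, 0.7]
gripper_width: 0.494
grasp_force: 0.0
```

```bash
python3 - <<'E'
from h import *
np.set_printoptions(precision=4,suppress=True)
to((.556,.045,.098),70.2)
im=save("top","top6"); c=cam("top")
hsv=cv2.cvtColor(im,cv2.COLOR_RGB2HSV)
r=(((hsv[...,0]<8)|(hsv[...,0]>172))&(hsv[...,1]>150)&(hsv[...,2]>70)).astype(np.uint8)
n,l,st,ce=cv2.connectedComponentsWithStats(r)
for i in range(1,n):
    if 280<ce[i][0]<340 and 180<ce[i][1]<225: print(st[i],ce[i])
save("wrist","w6")
E
```

```text
t 13.78 pos [0.5549 0.0481 0.1948] head 70.31 F [0.3912 0.8342 0.6727] T [-0.0105  0.0093  0.0025] w 0.49440229618698806 q [-0.0472 -0.0842  1.8097  0.0001  1.416   0.2965]
d [-0.0051  0.0042  0.1936]
yaw 0.001258066619470229
```

View pics/w6.png

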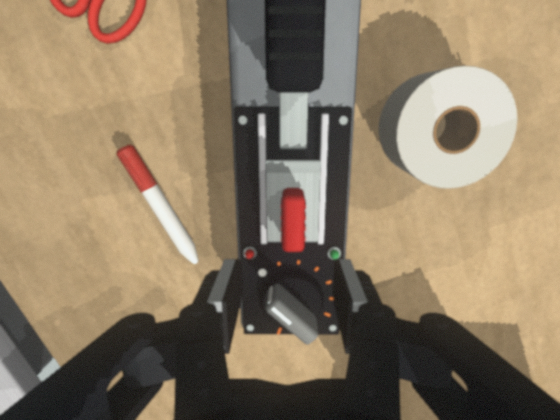

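The fin is centred on col 293 with the arm nose aligned behind it at (293,120). The dial pointer still stands at the dot. Lowering and gripping the fin.

Request:
send_rows([
  {"dx":-0.005,"dy":0.005,"dz":0.08,"yaw":0,"claw":0},
  {"dx":-0.005,"dy":0.005,"dz":0.16,"yaw":0,"claw":0},
  {"dx":-0.005,"dy":0.005,"dz":0.192,"yaw":0,"claw":0},
  {"dx":-0.005,"dy":0.005,"dz":0.192,"yaw":0,"claw":0.4},
  {"dx":-0.005,"dy":0.005,"dz":0.192,"yaw":0,"claw":1},
  {"dx":-0.005,"dy":0.005,"dz":0.192,"yaw":0,"claw":1},
  {"dx":-0.005,"dy":0.005,"dz":0.192,"yaw":0,"claw":1},
])

```text
time: 14.75
tool_pos: [0.5578, 0.0447, 0.1007]
tool_rot: [0.001, 0.818, 0.575, 0.001]
contact_force: [4.9, -2.5, -1.9]
gripper_width: 0.176
grasp_force: 62.9
```

Request:
send_rows([
  {"dx":0.012,"dy":0.002,"dz":0,"yaw":0,"claw":1},
  {"dx":0.024,"dy":0.002,"dz":0,"yaw":0,"claw":1},
  {"dx":0.036,"dy":0.002,"dz":0,"yaw":0,"claw":1},
  {"dx":0.048,"dy":0.002,"dz":0,"yaw":0,"claw":1},
  {"dx":0.06,"dy":0.002,"dz":0,"yaw":0,"claw":1},
  {"dx":0.07,"dy":0.002,"dz":0,"yaw":0,"claw":1},
  {"dx":0.07,"dy":0.002,"dz":0,"yaw":0,"claw":1},
])

```text
time: 15.62
tool_pos: [0.5701, 0.0786, 0.1006]
tool_rot: [0.0, 0.818, 0.575, 0.001]
contact_force: [0.3, 0.9, 5.1]
gripper_width: 0.171
grasp_force: 64.0
```

Request:
send_rows([
  {"dx":0.005,"dy":0,"dz":0,"yaw":0,"claw":1},
  {"dx":0.01,"dy":0,"dz":0,"yaw":0,"claw":1},
  {"dx":0.014,"dy":0,"dz":0,"yaw":0,"claw":1},
  {"dx":0.014,"dy":0,"dz":0,"yaw":0,"claw":1},
])

```text
time: 16.12
tool_pos: [0.5704, 0.0792, 0.1006]
tool_rot: [0.003, 0.818, 0.575, -0.005]
contact_force: [-9.0, -20.0, 12.5]
gripper_width: 0.171
grasp_force: 64.9
```

Request:
send_rows([
  {"dx":0.005,"dy":0,"dz":-0.003,"yaw":0,"claw":1},
  {"dx":0.008,"dy":0,"dz":-0.003,"yaw":0,"claw":1},
  {"dx":0.008,"dy":0,"dz":-0.003,"yaw":0,"claw":1},
])

```text
time: 16.5
tool_pos: [0.5705, 0.0795, 0.1006]
tool_rot: [0.005, 0.818, 0.575, -0.009]
contact_force: [-10.9, -30.9, 9.1]
gripper_width: 0.17
grasp_force: 64.4
```

```bash
python3 - <<'E'
from h import *
np.set_printoptions(precision=4,suppress=True)
to(None)
E
```

```text
t 16.5 pos [0.5705 0.0795 0.1006] head 70.22 F [-10.8759 -30.8921   9.0575] T [-4.9233  1.7921  0.0092] w 0.170496224132171 q [ 0.0184  0.0609  1.8314 -0.0194  1.2583  0.3696]
```

Request:
send_rows([
  {"dx":-0.008,"dy":0,"dz":0,"yaw":0,"claw":1},
  {"dx":-0.016,"dy":0,"dz":0,"yaw":0,"claw":1},
  {"dx":-0.016,"dy":0,"dz":0,"yaw":0,"claw":0},
  {"dx":-0.016,"dy":0,"dz":0,"yaw":0,"claw":0},
  {"dx":-0.016,"dy":0,"dz":0,"yaw":0,"claw":0},
  {"dx":-0.016,"dy":0,"dz":-0.1,"yaw":0,"claw":0},
  {"dx":-0.016,"dy":0,"dz":-0.2,"yaw":0,"claw":0},
  {"dx":-0.016,"dy":0,"dz":-0.3,"yaw":0,"claw":0},
  {"dx":-0.3,"dy":-0.3,"dz":-0.4,"yaw":0,"claw":0},
  {"dx":-0.3,"dy":-0.4,"dz":-0.4,"yaw":0,"claw":0},
  {"dx":-0.3,"dy":-0.4,"dz":-0.4,"yaw":0,"claw":0},
  {"dx":-0.3,"dy":-0.4,"dz":-0.4,"yaw":0,"claw":0},
])

```text
time: 18.0
tool_pos: [0.3333, 0.0149, 0.301]
tool_rot: [0.0, 0.818, 0.576, 0.0]
contact_force: [-0.9, -0.2, 2.6]
gripper_width: 0.503
grasp_force: 0.0
```

```bash
python3 - <<'E'
from h import *
np.set_printoptions(precision=4,suppress=True)
to(None)
save("top","top7"); save("side","side7")
yd=np.array([.3387,.941]); D=np.array([.5272,-.035])
for n,fs in(("top",("top0","top7")),("side",("side0","side7"))):
    c=cam(n); prev=None
    for f in fs:
        im=cv2.imread(f"pics/{f}.png"); hsv=cv2.cvtColor(im,cv2.COLOR_BGR2HSV)
        r=(((hsv[...,0]<8)|(hsv[...,0]>172))&(hsv[...,1]>150)&(hsv[...,2]>70)).astype(np.uint8)
        k,l,st,ce=cv2.connectedComponentsWithStats(r)
        for i in range(1,k):
            p=onz(c,ce[i],.108)[:2]-D
            if abs(p@[yd[1],-yd[0]])<.03 and 0.05<p@yd<.16 and st[i,4]>20: print(f,st[i],"y",p@yd-.195,"lat",p@[yd[1],-yd[0]])
E
```

```text
t 18.0 pos [0.3333 0.0149 0.301 ] head 70.29 F [-0.8678 -0.2382  2.5932] T [ 0.0076  0.0284 -0.0186] w 0.5032334372815377 q [-0.1797 -0.7523  2.1169  0.      1.7767  0.1644]
top0 [306 196  18  12 129] y -0.11104940116417006 lat 0.0009765552118871825
top7 [291 190  18  12 128] y -0.07486101446739059 lat 0.0009373975728370514
side0 [284 183  12  19 159] y -0.10806812254133237 lat 0.0005285826139483502
side7 [278 191  13  20 174] y -0.071540430421087 lat 0.0003786869902452484
```

Both cameras and the tool show the lock travelled about 36.5 mm to a hard stop, not 40. It may not have started at 0, so I'll re-grip it, find the open stop and drive it home again. That measures the full stroke.

```bash
python3 - <<'E'
from h import *
np.set_printoptions(precision=4,suppress=True)
to((.5698,.0792,.2),70.2)
to((.5698,.0792,.1007),70.2)
E
```

```text
t 18.1 pos [0.3326 0.0145 0.3044] head 70.14 F [ 1.3104 -0.3475  0.3471] T [-0.0355 -0.0194 -0.0267] w 0.49576177631700885 q [-0.181  -0.7631  2.1171 -0.0002  1.7766  0.1656]
d [0.2825 0.3999 0.2136]
yaw -0.0006967956857594724
t 18.1 pos [0.3326 0.0145 0.3044] head 70.14 F [ 1.3104 -0.3475  0.3471] T [-0.0355 -0.0194 -0.0267] w 0.49576177631700885 q [-0.181  -0.7631  2.1171 -0.0002  1.7766  0.1656]
d [0.2822 0.3978 0.4122]
yaw -0.0006967956857594724
```

Request:
send_rows([
  {"dx":0.283,"dy":0.4,"dz":0.05,"yaw":0,"claw":0},
  {"dx":0.283,"dy":0.4,"dz":0.05,"yaw":0,"claw":0},
  {"dx":0.283,"dy":0.4,"dz":0.05,"yaw":0,"claw":0},
  {"dx":0.283,"dy":0.4,"dz":0.05,"yaw":0,"claw":0},
  {"dx":0.283,"dy":0.4,"dz":0.05,"yaw":0,"claw":0},
  {"dx":0.283,"dy":0.4,"dz":0.15,"yaw":0,"claw":0},
  {"dx":0.283,"dy":0.4,"dz":0.25,"yaw":0,"claw":0},
  {"dx":0.283,"dy":0.4,"dz":0.35,"yaw":0,"claw":0},
  {"dx":0.283,"dy":0.4,"dz":0.405,"yaw":0,"claw":0},
  {"dx":0.283,"dy":0.4,"dz":0.405,"yaw":0,"claw":0},
  {"dx":0.283,"dy":0.4,"dz":0.405,"yaw":0,"claw":0.4},
  {"dx":0.283,"dy":0.4,"dz":0.405,"yaw":0,"claw":1},
  {"dx":0.283,"dy":0.4,"dz":0.405,"yaw":0,"claw":1},
  {"dx":0.283,"dy":0.4,"dz":0.405,"yaw":0,"claw":1},
])

```text
time: 19.85
tool_pos: [0.5714, 0.0807, 0.1009]
tool_rot: [-0.0, 0.818, 0.575, 0.0]
contact_force: [-5.3, 1.5, 4.5]
gripper_width: 0.169
grasp_force: 60.3
```

Request:
send_rows([
  {"dx":-0.014,"dy":0,"dz":0,"yaw":0,"claw":1},
  {"dx":-0.028,"dy":0,"dz":0,"yaw":0,"claw":1},
  {"dx":-0.042,"dy":0,"dz":0,"yaw":0,"claw":1},
  {"dx":-0.056,"dy":0,"dz":0,"yaw":0,"claw":1},
  {"dx":-0.066,"dy":0,"dz":0,"yaw":0,"claw":1},
  {"dx":-0.072,"dy":0,"dz":0,"yaw":0,"claw":1},
  {"dx":-0.078,"dy":0,"dz":0,"yaw":0,"claw":1},
  {"dx":-0.082,"dy":0,"dz":0,"yaw":0,"claw":1},
  {"dx":-0.086,"dy":0,"dz":0,"yaw":0,"claw":1},
  {"dx":-0.086,"dy":0,"dz":0,"yaw":0,"claw":1},
])

```text
time: 21.1
tool_pos: [0.5577, 0.0428, 0.1009]
tool_rot: [-0.002, 0.818, 0.575, 0.003]
contact_force: [-1.5, 11.0, 2.9]
gripper_width: 0.176
grasp_force: 60.0
```

The lock moved 40.3 mm back to its open stop, so the earlier stop was the true home end. Sliding it fully home again.

Request:
send_rows([
  {"dx":0.014,"dy":0,"dz":0,"yaw":0,"claw":1},
  {"dx":0.028,"dy":0,"dz":0,"yaw":0,"claw":1},
  {"dx":0.042,"dy":0,"dz":0,"yaw":0,"claw":1},
  {"dx":0.056,"dy":0,"dz":0,"yaw":0,"claw":1},
  {"dx":0.07,"dy":0,"dz":0,"yaw":0,"claw":1},
  {"dx":0.08,"dy":0,"dz":0,"yaw":0,"claw":1},
  {"dx":0.088,"dy":0,"dz":0,"yaw":0,"claw":1},
  {"dx":0.096,"dy":0,"dz":0,"yaw":0,"claw":1},
  {"dx":0.1,"dy":0,"dz":0,"yaw":0,"claw":1},
  {"dx":0.1,"dy":0,"dz":0,"yaw":0,"claw":1},
])

```text
time: 22.35
tool_pos: [0.5717, 0.0813, 0.1008]
tool_rot: [0.003, 0.818, 0.575, -0.006]
contact_force: [-15.0, -18.7, 12.4]
gripper_width: 0.172
grasp_force: 61.2
```

Request:
send_rows([
  {"dx":-0.006,"dy":0,"dz":0,"yaw":0,"claw":1},
  {"dx":-0.012,"dy":0,"dz":0,"yaw":0,"claw":1},
  {"dx":-0.012,"dy":0,"dz":0,"yaw":0,"claw":0},
  {"dx":-0.012,"dy":0,"dz":0,"yaw":0,"claw":0},
  {"dx":-0.012,"dy":0,"dz":0,"yaw":0,"claw":0},
  {"dx":-0.012,"dy":0,"dz":-0.1,"yaw":0,"claw":0},
  {"dx":-0.012,"dy":0,"dz":-0.2,"yaw":0,"claw":0},
  {"dx":-0.012,"dy":0,"dz":-0.3,"yaw":0,"claw":0},
  {"dx":-0.3,"dy":-0.3,"dz":-0.4,"yaw":0,"claw":0},
  {"dx":-0.3,"dy":-0.4,"dz":-0.4,"yaw":0,"claw":0},
  {"dx":-0.3,"dy":-0.4,"dz":-0.4,"yaw":0,"claw":0},
  {"dx":-0.3,"dy":-0.4,"dz":-0.4,"yaw":0,"claw":0},
])

```text
time: 23.85
tool_pos: [0.3351, 0.0137, 0.2982]
tool_rot: [0.0, 0.818, 0.575, 0.0]
contact_force: [0.1, -0.7, 1.6]
gripper_width: 0.494
grasp_force: 0.0
```

```bash
python3 - <<'E'
from h import *
np.set_printoptions(precision=4,suppress=True)
to(None); save("top","top8")
yd=np.array([.3387,.941]); D=np.array([.5272,-.035]); c=cam("top")
for f in("top0","top7","top8"):
    im=cv2.imread(f"pics/{f}.png"); hsv=cv2.cvtColor(im,cv2.COLOR_BGR2HSV)
    r=(((hsv[...,0]<8)|(hsv[...,0]>172))&(hsv[...,1]>150)&(hsv[...,2]>70)).astype(np.uint8)
    k,l,st,ce=cv2.connectedComponentsWithStats(r)
    for i in range(1,k):
        p=onz(c,ce[i],.108)[:2]-D
        if abs(p@[yd[1],-yd[0]])<.03 and 0.05<p@yd<.16 and st[i,4]>20: print(f,"y",p@yd-.195)
    g=((hsv[...,1]<45)&(hsv[...,2]>75)).astype(np.uint8)[205:230,335:368]
    k,l,st,ce=cv2.connectedComponentsWithStats(g)
    i=1+np.argmax(st[1:,4]); a=np.argwhere(l==i)[:,::-1].astype(np.float32)
    q=[onz(c,(335+e[0],205+e[1]),.108) for e in cv2.boxPoints(cv2.minAreaRect(a))]
    q=sorted([((q[j+1]-q[j])[:2]) for j in(0,1)],key=np.linalg.norm)[1]
    print(f,"bar dir",np.degrees(np.arctan2(q[1],q[0]))%180,np.linalg.norm(q),st[i])
E
```

```text
t 23.85 pos [0.3351 0.0137 0.2982] head 70.25 F [ 0.113  -0.6707  1.6439] T [-0.0358  0.0351  0.0381] w 0.4938392244559923 q [-0.182  -0.7474  2.1189 -0.0004  1.7695  0.1626]
top0 y -0.11104940116417006
top0 bar dir 152.71109316398807 0.0506001049422142 [ 10   1  15  22 153]
top7 y -0.07486101446739059
top7 bar dir 114.7554281304417 0.05340421396202179 [  5   5  23  14 151]
top8 y -0.0748232494329853
top8 bar dir 114.7554281304417 0.05340421396202179 [  5   5  23  14 151]
```

```bash
python3 -c "
from plant import manip
print(manip.job_done())"
```

```text
the job is handed in; nothing more can be done
None
```

The job is handed in at about 24 s of the 67 s allowed: the heat dial is at its off stop, the arm is pressed fully down, and the transport lock is fully home over the nose, done in that order; I slid the lock back once to confirm its 40 mm stroke, then drove it home again.

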